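# Move the drying cartridge from specimen case to drying stand

### The job

The damp drying cartridge is latched in the well at the near end of the wooden specimen case: pinch its sprung snap tab in, only as firmly as it needs, and lift the cartridge free without wrenching the case. Then set it gently, upright, into the socket of the grey drying stand, fully home, and let go so that its tab springs back out and latches it there. Leave everything else on the table undisturbed.

Things in the scene. Friction and masses are not known exactly. Their poses are not given: they have to be found in the camera images.
- cartridge: White thin-walled upright block, 46 (its x) x 30 (its y) x 74 mm tall, 0.13-0.24 kg. Origin: centre of its underside. The grey sprung snap tab is on its +y side; its -y side is a plain rigid wall, at y = -15. A grip of 15-20 N suits it; more than 32 N from a finger cracks it. Home in a well, its underside is 20 mm above the table.
- tab (a joint): How far the snap tab is pressed in, m: 0 = sprung out, 0.007 = fully in. It slides straight along the cartridge's -y; it starts to give at 4 N and is fully in at 10 N. Width over tab and plain -y wall: 38 mm with the tab out, 31 mm fully in (the tab then stands 1 mm out from the wall at y = +15). While one pad stays at the plain wall, the other has to follow the tab in.
- tab_face (a point): Centre of the tab's outer face (20 mm wide, 32 tall), on the cartridge at x = 0, y = +23, z = 54 mm with the tab out. Pinch the tab against the plain -y wall with the pads' centre 50 to 60 mm above the cartridge's underside; the rims of the wells reach 28 mm above it when it is home.
- tooth (a point): Top of the tip of the tab's catch tooth, on the cartridge at y = +19, z = 20 mm with the tab out; it moves with the tab. Home in a well it lies under a lip, with 1.5 mm of play upward, and is free of the lip once the tab is 4 mm in or more. Pushing on the tab or the wall alone jams the block against the well's sides; squeeze both evenly.
- case: Fixed glazed specimen case of pale wood, 48 mm tall, from x = -45 to +245 and y = -95 to +95 mm. Origin: on the table under the centre of the cartridge's well, near its -x end. The cartridge stands there with its axes along the case's. The well bears at most 20 N of push or pull from the cartridge or gripper.
- case_well (a point): Centre of the floor of the case's well, 20 mm above the table. Well: 48 (x) x 32 (y) mm, 28 deep, so 1 mm clear all round the cartridge; mouth edges bevelled 3 mm; catch lip at its +y side.
- stand: Fixed grey drying stand, x = -66 to +141, y = -56 to +56 mm, 42 mm tall. Origin: on the table under the middle of its track. A pale metal socket carriage (88 x 80 mm, flat rim 48 mm above the table) slides stiffly (5 N) along the stand's x and may stand anywhere up to 10 mm either side of the middle; its position is not measured: find it by feel or sight. It bears at most 35 N.
- track_mid (a point): Middle of the carriage's track, at the height of the socket's floor, 20 mm above the table. The socket, in the carriage's middle and at the stand's y = 0, is the same as the case's well: 48 x 32 mm, 28 deep, mouth bevelled 3 mm, catch lip at +y. The cartridge goes in with its axes along the stand's, tab to the stand's +y.
- forceps: Steel forceps, 110 mm long, lying on the case's glass; a bystander, to be left where it is. Origin: centre of its underside.
- pin_block: Stepped wooden pinning block, 90 x 50 x 40 mm; a bystander, to be left where it is. Origin: centre of its underside.
- vial: Glass vial with black cap, 28 mm across, 55 tall; a bystander, to be left where it is. Origin: centre of its underside.
- glue: White bottle, 36 mm across, 90 tall; a bystander, to be left where it is. Origin: centre of its underside.
- unit_tray: Open cardboard tray, 90 x 70 x 30 mm; a bystander, to be left where it is. Origin: centre of its underside.
- jar: Amber jar, 60 mm across, 80 tall; a bystander, to be left where it is. Origin: centre of its underside.
- dish: Shallow glass dish, 90 mm across, 16 tall; a bystander, to be left where it is. Origin: centre of its underside.
Mind the look-alikes: they are no part of the job. Leave any purple look-alike of the cartridge alone.

How it is judged:
By the outcome, as a careful person would: the job done as asked, in the order asked, and still so for the second after the job is handed in, with the robot touching nothing.
It also fails if it takes over 67 s, if anything falls off the work surface, if the arm or the gripper's body presses on something with over 40 N, if the wrist force passes 120 N, or if a joint passes its speed limit or range.

### The arm

A 6-joint arm with a two-finger parallel gripper is mounted at the origin on the work surface. World frame = base frame: x ahead of the robot, y to its left, z up, the work surface at z = 0. Lengths are in m, angles in rad, forces in N, time in s.
With the tool pointing down it reaches from about 0.275 to 0.75 m from the base axis. Payload 10.2 kg.
Tool frame: the origin (TCP) lies at the very end of the fingers, on their centre line; the grasp point (between the pads) lies behind it (hold_point_z is the z of the grasp point in the tool frame, in m); z points along the fingers, y is the direction in which the jaws open and shut (so a half turn about z gives the same grasp; the last joint's range is limited). The gripper opens to 88 mm and grips with 3 to 60 N. Pads are 18 mm wide; open, the fingers measure 123 mm over their backs; the gripper's body (75 mm by 187 mm) begins 45 mm behind the grasp point.
Start: joints at [0.934, 0.313, 1.498, -0, 1.331, -0.223], TCP at [0.211, 0.481, 0.239] pointing down, gripper open.
Joint ranges: [-2.94, 2.94], [-0.97, 2.17], [0.19, 2.56], [-1.23, 4.37], [0.02, 3.11], [-2.88, 2.88]. Speed limits (rad/s): [2.39, 2.39, 3.01, 3.14, 3.14, 3.14].

### API

Orientations are given as [roll, pitch, yaw] about the fixed x, y, z axes, in that order (R = Rz(yaw) Ry(pitch) Rx(roll)).
In Python, from plant import * gives the robot as it stands. The module is installed in compiled form; this text tells all that it offers.
- The arm moves only by the tool move_arm, never from a script. Its argument "motion" is text: rows parted by semicolons, each of 7 numbers parted by spaces: the shift along the tool's x, y, z in m, then the turn, a rotation vector about the tool's x, y, z in degrees, then the opening, from 0 (shut) to 1 (fully open). A call has 1 to 20 rows; each row shifts and turns the commanded pose from where the row before left it, along the tool's axes as they then stand; what a row does not reach is not made up. A row lasts 1/12 s, in which the tool goes at most 41.7 mm and 7.16 degrees, less where a joint would pass 70% of its speed; a pose out of reach is approached as far as the arm can. A call is refused whole if a number of a shift passes 0.0417 or a number of a turn 7.16, either way. A call with a gripper value outside its range is refused whole. The fingers move at their own pace and stop on an object; the grip force is fixed at half the most. Time passes only in rows, so rows that do not move let the fingers close. It gives the time, the measured TCP pose, the force and the opening at its end, in the units of the state.
- get_obs(): the state, without advancing time (a new reading comes with each control period).
- get_image(name): name is "scene" or "top" or "wrist"; returns the picture (480x640x3 uint8, red, green, blue); there is no depth.
- calibration(name): a dict with "vfov" (degrees; the focal length in pixels is half the picture's height over the tangent of half this angle, whatever the lens; pixels are square), "cx", "cy" (the principal point, pixels), "camera_from_world" (4x4, takes a point from world to camera coordinates). Camera axes: x right, y up, looking along -z (the intrinsics and any distortion apply to the point x, -y, -z); pixel columns grow to the right and rows downward; lengths in m; the calibration is good to about 2 mm. A picture is of the moment at which its call begins: read the wrist's pose just before it. calibration takes no time and is no camera call; for the wrist camera it gives the pose at the moment of the call.
- sign_off(): hands the job in, once; it reports no verdict.
The state is a dict: "time_s": time; "joints": joint angles; "qd": joint speeds; "tau": joint torques, N m; "ee_pos": TCP position; "eef_rot": TCP orientation; "contact_force": force on the tool from outside, world axes, zero at the start; "moment": the same for the moment, N m; "finger_gap": finger opening in m.
Only numpy, scipy, OpenCV 4.12 (cv2) and the standard library are available. Lean on these libraries where they do the work, as an engineer would, in place of code of your own. Each camera call takes 0.05 s, during which the arm holds its last target.

## Working session

There is one attempt and no reset: what is moved stays moved. The work goes in short steps, Python scripts to look and compute and a tool call to move; the robot and the scene stay as the last step left them, time stands still between calls to the robot, and variables do not carry over. Pictures are saved under pics/ and viewed, and the job is handed in when it is done.

Besides the shell and the picture viewer there is one more tool, called after ">>>" by a JSON object that holds its "name" and its "arguments", one argument or row to a line. move_arm: Moves the arm, as the interface text tells. Its arguments: {"type":"object","properties":{"motion":{"type":"string"}},"required":["motion"]}

```bash
mkdir -p pics; ls; python3 - <<'E'
from plant import *
import cv2,numpy as np
o=get_obs(); print(o)
for n in ["scene","top","wrist"]:
    c=calibration(n); print(n,c)
    im=get_image(n); cv2.imwrite(f"pics/{n}0.png",im[:,:,::-1])
try: print(hold_point_z)
except Exception as e: print(e)
E
```

```text
pics
{'time_s': 0.0, 'joints': array([ 9.33574043e-01,  3.13403546e-01,  1.49842312e+00,  6.51235537e-07,
        1.33099253e+00, -2.23395701e-01]), 'qd': array([-8.64882168e-04, -1.02805340e-03,  9.10434438e-05,  1.05996421e-03,
       -4.27446942e-04, -1.00653416e-04]), 'tau': array([-1.39706506e-03, -4.02219164e+01, -2.52265638e+01,  6.92576054e-02,
        3.52859194e-02, -9.84839653e-05]), 'ee_pos': array([0.21097194, 0.48048053, 0.2381901 ]), 'eef_rot': array([-3.14039674e+00, -2.72345479e-04,  2.72776575e+00]), 'contact_force': array([-0.1384034 , -0.29745728, -0.37552175]), 'moment': array([ 0.01318638, -0.05824005, -0.02596826]), 'finger_gap': 0.08809664411569246}
scene {'vfov': 49.13434349283273, 'cx': 330.6474536463344, 'cy': 238.60333630901806, 'camera_from_world': array([[-0.0744608 ,  0.99691675, -0.02475037,  0.06279159],
       [-0.53927835, -0.0193774 ,  0.84190461,  0.20689468],
       [ 0.83882921,  0.07603623,  0.53905848, -1.67693876],
       [ 0.        ,  0.        ,  0.        ,  1.        ]])}
top {'vfov': 43.14144347857113, 'cx': 309.9302554463724, 'cy': 246.78463073065, 'camera_from_world': array([[ 0.04365824, -0.99904015,  0.00357006, -0.01035222],
       [ 0.97708616,  0.04344343,  0.20836338, -0.52234253],
       [-0.20831847, -0.00560852,  0.97804497, -1.31728599],
       [ 0.        ,  0.        ,  0.        ,  1.        ]])}
wrist {'vfov': 62.5885808699605, 'cx': 325.13835597379546, 'cy': 236.33212240917274, 'camera_from_world': array([[ 4.02337082e-01,  9.15491085e-01, -9.72097927e-04,
        -5.25262442e-01],
       [-8.82072854e-01,  3.87365833e-01, -2.68132788e-01,
         3.65116064e-02],
       [-2.45096619e-01,  1.08737225e-01,  9.63381473e-01,
        -3.88558901e-01],
       [ 0.00000000e+00,  0.00000000e+00,  0.00000000e+00,
         1.00000000e+00]])}
-0.0187
```

View pics/scene0.png

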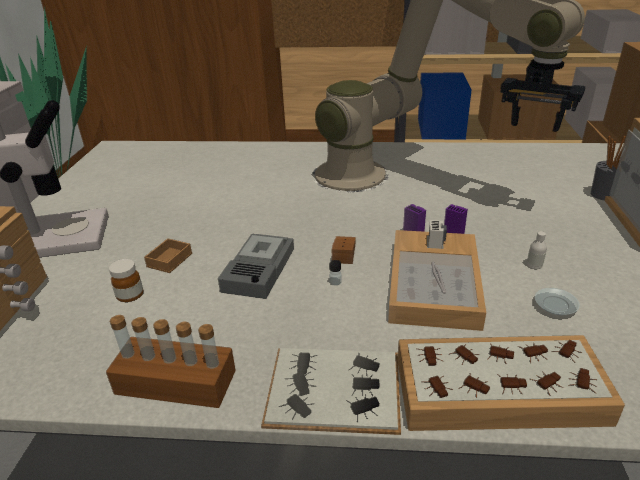

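View pics/top0.png

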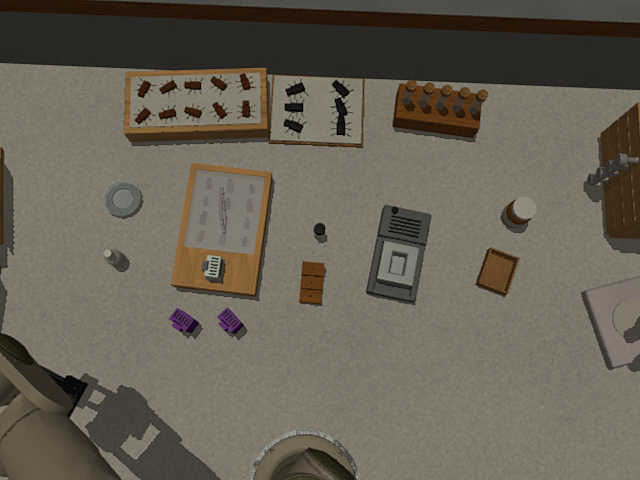

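View pics/wrist0.png

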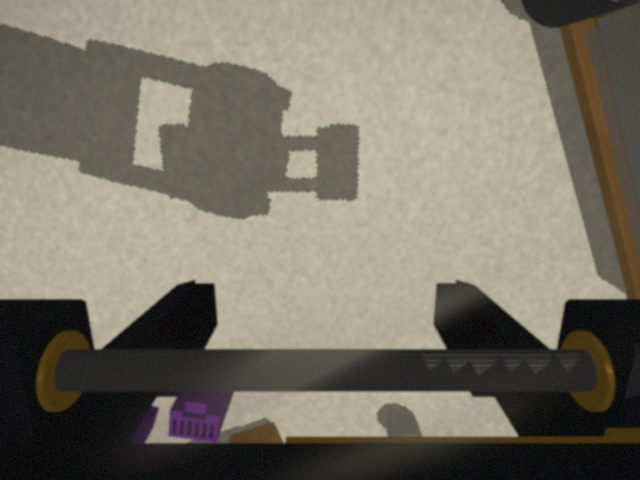

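```bash
cat > h.py <<'E'
import cv2,numpy as np
from plant import *
def K(c,H=480):
    f=H/2/np.tan(np.radians(c["vfov"]/2)); return f,c["cx"],c["cy"]
def proj(c,P):
    f,cx,cy=K(c); P=np.atleast_2d(P); M=np.array(c["camera_from_world"])
    q=P@M[:3,:3].T+M[:3,3]; return np.c_[cx+f*q[:,0]/-q[:,2], cy-f*q[:,1]/-q[:,2]]
def ray(c,uv):
    f,cx,cy=K(c); M=np.array(c["camera_from_world"]); R=M[:3,:3]; o=-R.T@M[:3,3]
    d=R.T@np.array([(uv[0]-cx)/f,-(uv[1]-cy)/f,-1]); return o,d/np.linalg.norm(d)
def plane(c,uv,z):
    o,d=ray(c,uv); return o+d*(z-o[2])/d[2]
def tri(obs):
    A=np.zeros((3,3));b=np.zeros(3)
    rs=[ray(c,uv) for c,uv in obs]
    for o,d in rs:
        Q=np.eye(3)-np.outer(d,d);A+=Q;b+=Q@o
    p=np.linalg.solve(A,b); return p,[np.linalg.norm((np.eye(3)-np.outer(d,d))@(p-o)) for o,d in rs]
def crop(src,box,s,out):
    im=cv2.imread(src) if isinstance(src,str) else src
    x0,y0,x1,y1=box; cv2.imwrite(out,cv2.resize(im[y0:y1,x0:x1],None,fx=s,fy=s,interpolation=cv2.INTER_CUBIC))
E
python3 - <<'E'
from h import *
crop("pics/top0.png",(160,150,290,340),4,"pics/t_case.png")
crop("pics/top0.png",(355,195,445,315),5,"pics/t_stand.png")
crop("pics/scene0.png",(380,190,500,340),4,"pics/s_case.png")
crop("pics/scene0.png",(210,225,310,305),6,"pics/s_stand.png")
E
```

```text
(no output)
```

View pics/t_case.png

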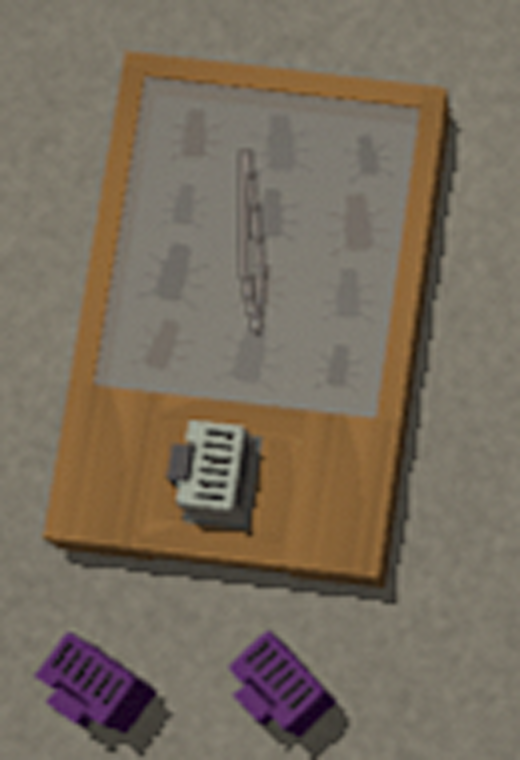

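View pics/t_stand.png

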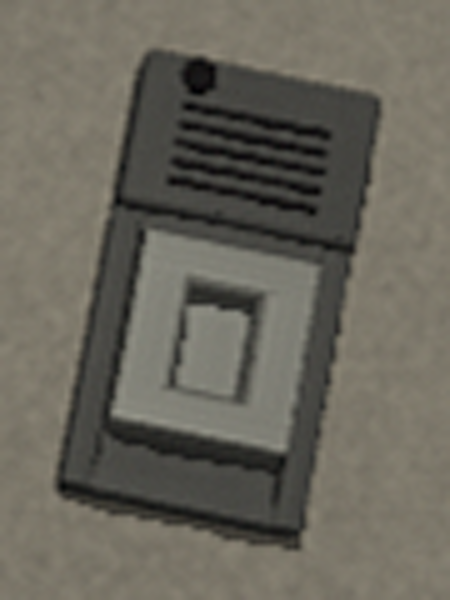

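View pics/s_case.png

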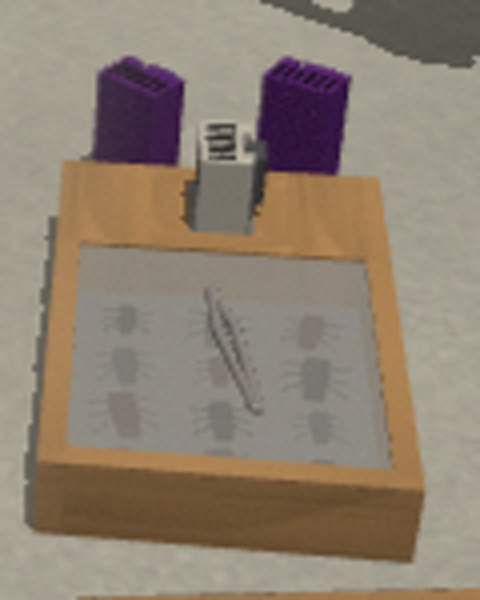

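View pics/s_stand.png

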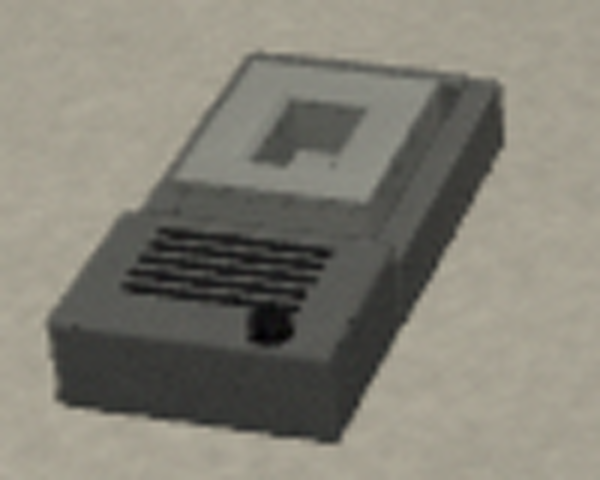

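The real cartridge is the white block: top (213,267), scene (437,234), with its grey tab to image-left (world +y). The purple look-alikes are at top (183,321) and (230,321). Next I measure the corners in both views.

```bash
python3 - <<'E'
from h import *
T=calibration("top");S=calibration("scene")
t=lambda x,y,o=(160,150),s=4:(x/s+o[0]-.5+.5/s,y/s+o[1]-.5+.5/s)
s=lambda x,y:t(x,y,(380,190),4)
print("case corners z48, expect 290x190")
C=[plane(T,t(*p),.048) for p in [(125,52),(447,90),(383,577),(44,540)]]
for p in C: print(p.round(4))
for i in range(4): print(np.linalg.norm(C[i]-C[(i+1)%4]).round(4),np.degrees(np.arctan2(*(C[i]-C[(i+1)%4])[1::-1])).round(2))
Cs=[plane(S,s(*p),.048) for p in [(424,488),(40,462),(62,160),(378,180)]]
print("scene: +x+y,+x-y,-x-y,-x+y");[print(p.round(4)) for p in Cs]
for i in range(4): print(np.linalg.norm(Cs[i]-Cs[(i+1)%4]).round(4))
for a,b in zip([(125,52),(447,90),(383,577),(44,540)],[(424,488),(40,462),(62,160),(378,180)]):
    print("tri",[x.round(4) if hasattr(x,'round') else x for x in tri([(T,t(*a)),(S,s(*b))])])
# cartridge top corners
ct=[(187,420),(248,428),(236,512),(176,503)]
print("cart top z94");P=[plane(T,t(*p),.094) for p in ct];[print(p.round(4)) for p in P]
print(np.mean(P,0).round(4))
for i in range(4): print(np.linalg.norm(P[i]-P[(i+1)%4]).round(4))
cs=[(255,165),(196,160),(200,122),(247,126)]
for a,b in zip(ct,cs): print("tri",tri([(T,t(*a)),(S,s(*b))]))
u=lambda x,y:t(x,y,(355,195),5)
v=lambda x,y:t(x,y,(210,225),6)
print("carriage rim z48 expect 88x80")
R=[plane(T,u(*p),.048) for p in [(147,230),(323,266),(287,455),(109,417)]]
[print(p.round(4)) for p in R];print(np.mean(R,0).round(4))
for i in range(4): print(np.linalg.norm(R[i]-R[(i+1)%4]).round(4),np.degrees(np.arctan2(*(R[i]-R[(i+1)%4])[1::-1])).round(2))
Rs=[plane(S,v(*p),.048) for p in [(368,203),(172,180),(255,58),(440,77)]]
print("scene");[print(p.round(4)) for p in Rs];print(np.mean(Rs,0).round(4))
print("socket mouth")
W=[plane(T,u(*p),.048) for p in [(187,275),(268,291),(245,405),(167,388)]]
[print(p.round(4)) for p in W];print(np.mean(W,0).round(4))
print("stand top z42")
Q=[plane(T,u(*p),.042) for p in [(145,50),(381,100),(300,535),(60,487)]]
[print(p.round(4)) for p in Q]
for i in range(4): print(np.linalg.norm(Q[i]-Q[(i+1)%4]).round(4),np.degrees(np.arctan2(*(Q[i]-Q[(i+1)%4])[1::-1])).round(2))
E
```

```text
case corners z48, expect 290x190
[0.7126 0.2998 0.048 ]
[0.6977 0.1103 0.048 ]
[0.4109 0.1298 0.048 ]
[0.4233 0.3208 0.048 ]
0.19 85.52
0.2875 -3.88
0.1914 -93.72
0.29 175.85
scene: +x+y,+x-y,-x-y,-x+y
[0.7136 0.2965 0.048 ]
[0.7022 0.1094 0.048 ]
[0.4129 0.1286 0.048 ]
[0.4294 0.3175 0.048 ]
0.1874
0.29
0.1897
0.285
tri [array([0.7125, 0.2983, 0.0474]), [np.float64(0.001564481286375231), np.float64(0.0015644812863751419)]]
tri [array([0.6987, 0.1101, 0.0451]), [np.float64(0.000497547863964628), np.float64(0.0004975478639646178)]]
tri [array([0.411 , 0.1293, 0.0469]), [np.float64(0.0006128575182952809), np.float64(0.0006128575182952863)]]
tri [array([0.4236, 0.3202, 0.0447]), [np.float64(0.0013421696894064172), np.float64(0.0013421696894063832)]]
cart top z94
[0.4864 0.238  0.094 ]
[0.4834 0.2043 0.094 ]
[0.4368 0.2074 0.094 ]
[0.4403 0.2403 0.094 ]
[0.4617 0.2225 0.094 ]
0.0338
0.0467
0.0331
0.0462
tri (array([0.48652941, 0.23627746, 0.09259895]), [np.float64(0.0019247348339155278), np.float64(0.0019247348339155377)])
tri (array([0.48348022, 0.20280011, 0.09329717]), [np.float64(0.0
[... 265 characters left out ...]
 np.float64(0.0030674843513371812)])
carriage rim z48 expect 88x80
[ 0.5457 -0.1553  0.048 ]
[ 0.5325 -0.2355  0.048 ]
[ 0.445  -0.2199  0.048 ]
[ 0.4587 -0.1398  0.048 ]
[ 0.4955 -0.1876  0.048 ]
0.0814 80.65
0.0888 -10.12
0.0813 -99.7
0.0883 169.89
scene
[ 0.5485 -0.1581  0.048 ]
[ 0.5359 -0.2371  0.048 ]
[ 0.4467 -0.2226  0.048 ]
[ 0.4584 -0.1441  0.048 ]
[ 0.4974 -0.1905  0.048 ]
socket mouth
[ 0.5255 -0.1738  0.048 ]
[ 0.5198 -0.2107  0.048 ]
[ 0.4669 -0.2008  0.048 ]
[ 0.4731 -0.1656  0.048 ]
[ 0.4963 -0.1877  0.048 ]
stand top z42
[ 0.6325 -0.1535  0.042 ]
[ 0.6134 -0.2629  0.042 ]
[ 0.41   -0.2271  0.042 ]
[ 0.4269 -0.119   0.042 ]
0.1111 80.1
0.2065 -10.0
0.1093 -98.89
0.2085 170.49
```

```bash
cat >> h.py <<'E'
from scipy.spatial.transform import Rotation as Ro
def pose():
    o=get_obs(); return np.array(o["ee_pos"]),Ro.from_euler("xyz",o["eef_rot"])
def plan(p,yaw,pr=True,tilt=(np.pi,0)):
    """tool-frame shift (m) and rotvec (deg) from measured pose to p, yaw deg"""
    q,R=pose(); Rt=Ro.from_euler("xyz",[np.pi,0,np.radians(yaw)])
    d=R.inv().apply(np.array(p)-q); r=np.degrees((R.inv()*Rt).as_rotvec())
    if pr: print("shift mm",(d*1e3).round(2),"turn",r.round(2))
    return d,r
E
python3 - <<'E'
from h import *
W=calibration("wrist");M=W["camera_from_world"];p,R=pose()
cam=-M[:3,:3].T@M[:3,3]
print("cam in tool",R.inv().apply(cam-p), "cam z axis(look) in tool",R.inv().apply(-M[2,:3]),"right",R.inv().apply(M[0,:3]))
for uv in [(325,120),(325,236),(325,300)]:
    g=plane(W,uv,.048); print(uv, R.inv().apply(g-p))
plan((.55,.225,.23),176); plan((.4617,.2225,.056),176)
E
```

```text
cam in tool [ 0.06886279  0.00070756 -0.14535688] cam z axis(look) in tool [-2.68398106e-01  4.73980266e-05  9.63308079e-01] right [-2.8732757e-04  9.9999995e-01 -1.2925896e-04]
(325, 120) [0.07383416 0.00063953 0.19032984]
(325, 236) [-0.02435596  0.00060208  0.19030668]
(325, 300) [-0.08572809  0.00057868  0.1902922 ]
shift mm [-413.15  -97.67    8.31] turn [ -0.05  -0.02 -19.71]
shift mm [-333.35 -135.3   182.36] turn [ -0.05  -0.02 -19.71]
```

>>> {"name": "move_arm", "arguments": {
  "motion": "0 0 0 0 0 -6.57 1; 0 0 0 0 0 -6.57 1; 0 0 0 0 0 -6.57 1; -0.0268 -0.024 0.0038 0 0 0 1; -0.0268 -0.024 0.0038 0 0 0 1; -0.0268 -0.024 0.0038 0 0 0 1; -0.0268 -0.024 0.0038 0 0 0 1; -0.0268 -0.024 0.0038 0 0 0 1; -0.0268 -0.024 0.0038 0 0 0 1; -0.0268 -0.024 0.0038 0 0 0 1; -0.0268 -0.024 0.0038 0 0 0 1; -0.0268 -0.024 0.0038 0 0 0 1; -0.0268 -0.024 0.0038 0 0 0 1; 0 0 0 0 0 0 1; 0 0 0 0 0 0 1"
}}

```text
time_s: 1.4
ee_pos: [0.4622, 0.2215, 0.2002]
eef_rot: [-3.141, -0.001, 3.069]
contact_force: [-0.5, -0.7, -0.8]
finger_gap: 0.088
```

```bash
python3 - <<'E'
from h import *
import json
p,R=pose();W=calibration("wrist")
im=get_image("wrist");cv2.imwrite("pics/w1.png",im[:,:,::-1])
np.save("w1.npy",np.array([W["camera_from_world"]]));print(p,np.degrees(R.as_euler("xyz")))
plan((.4617,.2225,.056),176)
E
```

```text
[0.46224792 0.22150239 0.20015371] [-1.79985549e+02 -6.99811980e-02  1.75841327e+02]
shift mm [-2.8000e-01  4.0000e-02  1.4443e+02] turn [-0.   -0.05 -0.06]
```

View pics/w1.png

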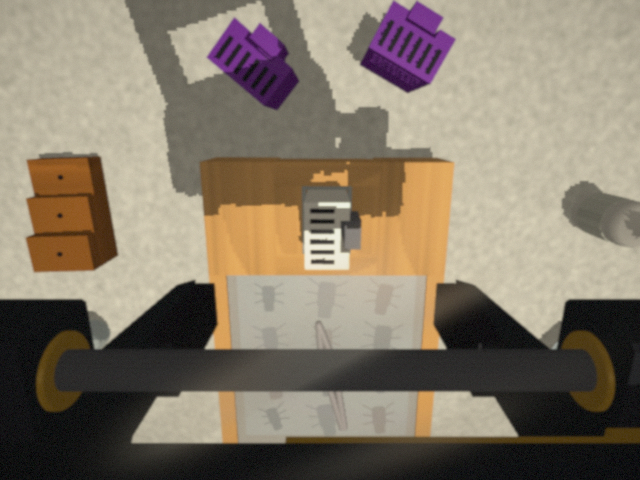

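```bash
python3 - <<'E'
from h import *
crop("pics/w1.png",(280,140,380,290),5,"pics/w1c.png")
E
```

```text
(no output)
```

View pics/w1c.png

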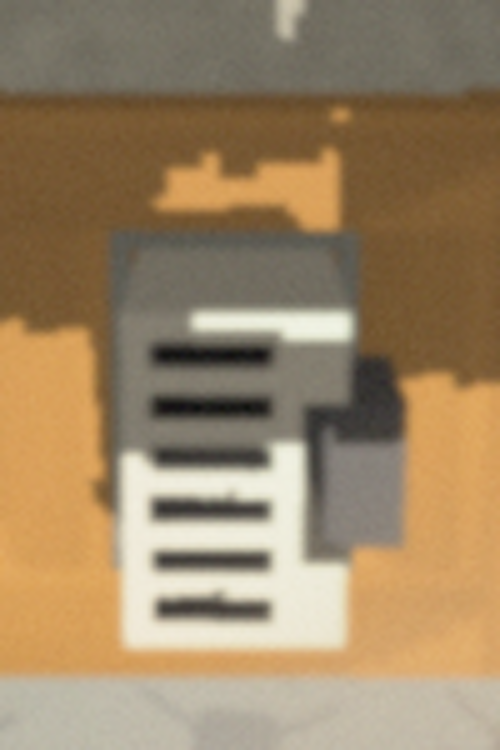

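```bash
python3 - <<'E'
from h import *
W=calibration("wrist");T=calibration("top")
t=lambda x,y,o=(280,140),s=5:(x/s+o[0]-.5+.5/s,y/s+o[1]-.5+.5/s)
P=[plane(W,t(*p),.094) for p in [(122,308),(353,308),(347,648),(122,648)]]
for p in P: print(p.round(4))
for i in range(4): print(np.linalg.norm(P[i]-P[(i+1)%4]).round(4),np.degrees(np.arctan2(*(P[i]-P[(i+1)%4])[1::-1])).round(2))
print("centre",np.mean(P,0).round(4))
b=[plane(W,t(*p),.090) for p in [(403,438),(403,545)]];print("tab",b)
u=lambda x,y:t(x,y,(160,150),4)
for a,b in zip([(122,308),(353,308),(347,648),(122,648)],[(236,512),(176,503),(187,420),(248,428)]):
    print("tri",tri([(W,t(*a)),(T,u(*b))]))
p,R=pose();c=np.mean(P,0);print("cart centre in tool (mm)",(R.inv().apply(c-p)*1e3).round(1))
E
```

```text
[0.4385 0.2111 0.094 ]
[0.4407 0.2409 0.094 ]
[0.4872 0.2375 0.094 ]
[0.485  0.2071 0.094 ]
0.0298 -94.08
0.0467 175.9
0.0305 85.92
0.0467 -4.89
centre [0.4629 0.2241 0.094 ]
tab [array([0.45946527, 0.24678251, 0.09      ]), array([0.47442362, 0.24607389, 0.09      ])]
tri (array([0.44025061, 0.20995085, 0.07859099]), [np.float64(0.001052150751366862), np.float64(0.0010521507513668517)])
tri (array([0.44107243, 0.24098079, 0.09061048]), [np.float64(0.0002314065438480129), np.float64(0.000231406543848017)])
tri (array([0.48569487, 0.2373258 , 0.09795935]), [np.float64(6.601023461086287e-05), np.float64(6.601023461087553e-05)])
tri (array([0.48549876, 0.20592725, 0.08937084]), [np.float64(0.0014275752647183824), np.float64(0.0014275752647184502)])
cart centre in tool (mm) [ -1.3   1.8 106.4]
```

>>> {"name": "move_arm", "arguments": {
  "motion": "-0.0005 0.0028 0.030 0 0 0 0.65; -0.0005 0.0027 0.030 0 0 0 0.65; 0 0 0.030 0 0 0 0.65; 0 0 0.024 0 0 0 0.65; 0 0 0.018 0 0 0 0.65; 0 0 0.0115 0 0 0 0.65; 0 0 0 0 0 0 0.65; 0 0 0 0 0 0 0.65; 0 0 0 0 0 0 0.65"
}}

```text
time_s: 2.2
ee_pos: [0.4632, 0.2287, 0.0583]
eef_rot: [3.141, 0.002, 3.073]
contact_force: [-0.5, -0.6, 1.1]
finger_gap: 0.0574
```

```bash
python3 - <<'E'
from h import *
p,R=pose();W=calibration("wrist")
im=get_image("wrist");cv2.imwrite("pics/w2.png",im[:,:,::-1])
print(p,np.degrees(R.as_euler("xyz")),get_obs()["contact_force"],get_obs()["finger_gap"])
for i in range(4):
    get_image("wrist"); o=get_obs(); print(o["ee_pos"],o["contact_force"],o["moment"])
E
```

```text
[0.46322605 0.22873967 0.05830128] [1.79970964e+02 8.69873564e-02 1.76061854e+02] [-0.16341395  0.08141789  0.23099391] 0.057253355343837645
[0.46343842 0.22847849 0.05833687] [-0.3773388  -0.21857648  0.72538841] [-0.01103346 -0.03845881  0.01891492]
[0.46341685 0.2283299  0.05816686] [ 0.1881988   0.29693067 -0.24984655] [ 0.06521809  0.00124904 -0.00695135]
[0.46335337 0.228234   0.05799489] [ 0.27541981 -1.09440858 -0.62849021] [ 0.02956039 -0.04206186  0.02585202]
[0.46331004 0.22814179 0.05781829] [ 0.73900951 -0.36265813 -0.59729546] [ 0.04065719 -0.04704629 -0.00286069]
```

View pics/w2.png

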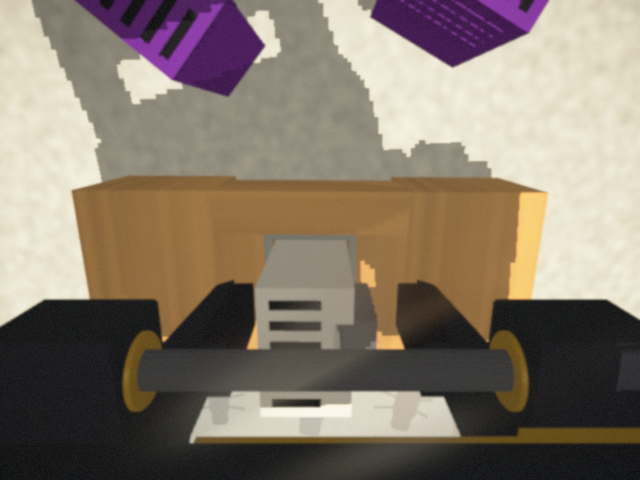

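```bash
python3 - <<'E'
from h import *
crop("pics/w2.png",(235,220,415,430),4,"pics/w2c.png")
W=calibration("wrist");p,R=pose()
for uv,z in [((257,290),.094),((354,290),.094),((261,415),.094),((351,415),.094),((376,330),.09)]:
    print(uv,(R.inv().apply(plane(W,uv,z)-p)*1e3).round(1))
print(p)
E
```

```text
(257, 290) [ 21.6 -19.7 -36.2]
(354, 290) [ 21.6   9.2 -36.2]
(261, 415) [-22.7 -20.5 -36.2]
(351, 415) [-22.7   9.1 -36.2]
(376, 330) [  6.1  16.8 -32.2]
[0.46331004 0.22814179 0.05781829]
```

View pics/w2c.png

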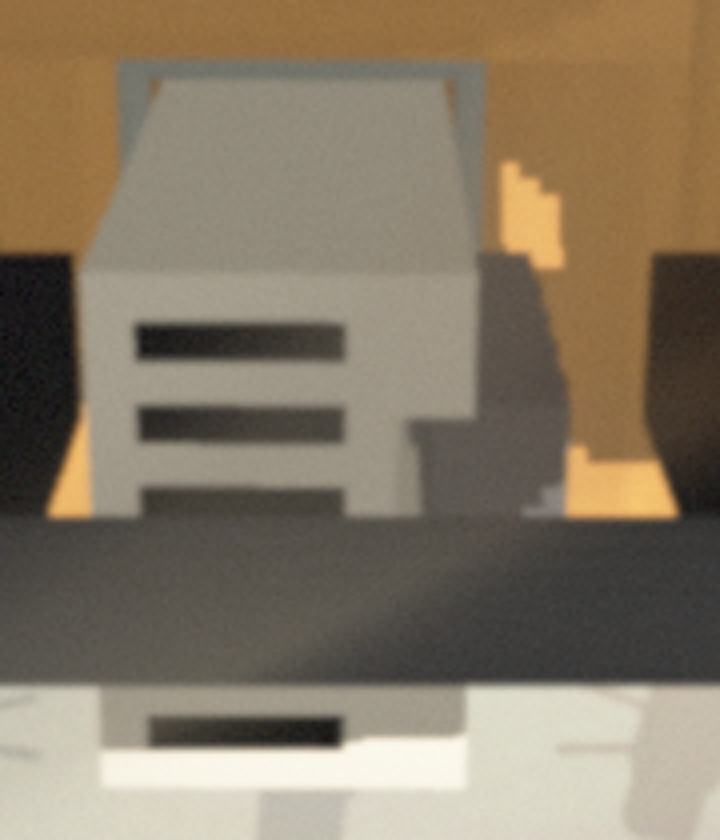

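>>> {"name": "move_arm", "arguments": {
  "motion": "-0.0005 -0.0012 0.0005 0 0 0 0.55; 0 0 0 0 0 0 0.5; 0 0 0 0 0 0 0.47; 0 0 0 0 0 0 0.47; 0 0 0 0 0 0 0.47; 0 0 0 0 0 0 0.47"
}}

```text
time_s: 2.95
ee_pos: [0.4635, 0.2268, 0.0567]
eef_rot: [-3.142, -0.0, 3.072]
contact_force: [-1.2, -0.6, -0.1]
finger_gap: 0.0413
```

```bash
python3 - <<'E'
from h import *
get_image("top")
p,R=pose();W=calibration("wrist")
im=get_image("wrist");cv2.imwrite("pics/w3.png",im[:,:,::-1])
crop("pics/w3.png",(235,220,415,430),4,"pics/w3c.png")
o=get_obs();print(p,o["ee_pos"],np.degrees(R.as_euler("xyz")),o["contact_force"],o["finger_gap"])
E
```

```text
[0.46354396 0.22677254 0.05673118] [0.46352829 0.22676872 0.05671328] [1.79998088e+02 2.51088822e-03 1.76000900e+02] [-0.46777765  0.17384312 -0.36551534] 0.041380945973528455
```

View pics/w3c.png

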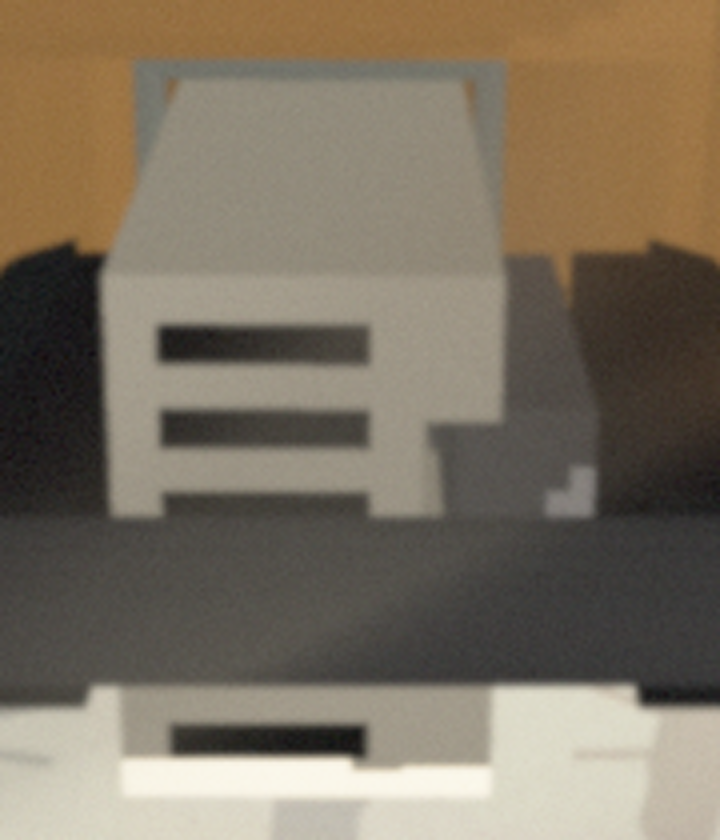

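>>> {"name": "move_arm", "arguments": {
  "motion": "0 0 0 0 0 0 0.445; 0 0 0 0 0 0 0.432; 0 -0.0003 0 0 0 0 0.425; 0 -0.0003 0 0 0 0 0.418; 0 0 0 0 0 0 0.418; 0 0 0 0 0 0 0.418"
}}

```text
time_s: 3.55
ee_pos: [0.4635, 0.2261, 0.0568]
eef_rot: [-3.142, 0.0, 3.072]
contact_force: [-1.0, -1.3, 2.0]
finger_gap: 0.0369
```

```bash
python3 - <<'E'
from h import *
o=get_obs();print(o["ee_pos"],o["contact_force"],o["moment"],o["finger_gap"])
get_image("top")
im=get_image("wrist");cv2.imwrite("pics/w4.png",im[:,:,::-1])
crop("pics/w4.png",(235,220,415,430),4,"pics/w4c.png")
o=get_obs();print(o["ee_pos"],o["contact_force"],o["moment"],o["finger_gap"])
E
```

```text
[0.4634928  0.22613599 0.05678495] [-0.98300029 -1.26990877  2.01222541] [-0.14867739  0.09016127 -0.00270316] 0.03689718841337783
[0.46350103 0.22612608 0.05678064] [-0.45068103 -1.79973287  2.3301636 ] [-0.14646111  0.10659835 -0.03961484] 0.036711977060916196
```

View pics/w4c.png

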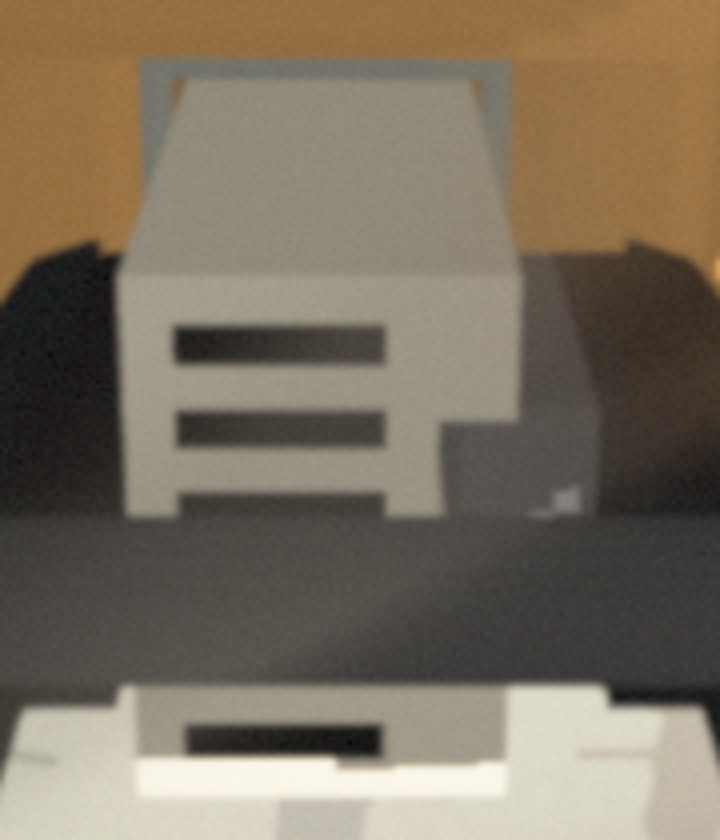

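>>> {"name": "move_arm", "arguments": {
  "motion": "0 -0.0003 0 0 0 0 0.411; 0 -0.0003 0 0 0 0 0.404; 0 -0.0003 0 0 0 0 0.397; 0 -0.0003 0 0 0 0 0.390; 0 -0.0003 0 0 0 0 0.383; 0 0 0 0 0 0 0.383; 0 0 0 0 0 0 0.383"
}}

```text
time_s: 4.23
ee_pos: [0.4634, 0.2247, 0.0568]
eef_rot: [3.142, 0.0, 3.072]
contact_force: [-0.9, -1.4, 4.1]
finger_gap: 0.0339
```

>>> {"name": "move_arm", "arguments": {
  "motion": "0 -0.0003 0 0 0 0 0.376; 0 -0.0003 0 0 0 0 0.369; 0 -0.0003 0 0 0 0 0.362; 0 -0.0003 0 0 0 0 0.355; 0 0 0 0 0 0 0.349; 0 0 0 0 0 0 0.349; 0 0 0 0 0 0 0.349"
}}

```text
time_s: 4.82
ee_pos: [0.4634, 0.2233, 0.0569]
eef_rot: [-3.141, 0.0, 3.072]
contact_force: [-1.5, -2.7, 4.9]
finger_gap: 0.031
```

```bash
python3 - <<'E'
from h import *
o=get_obs();print(o["ee_pos"],o["contact_force"],o["moment"],o["finger_gap"])
get_image("top")
im=get_image("wrist");cv2.imwrite("pics/w5.png",im[:,:,::-1])
crop("pics/w5.png",(235,220,415,430),4,"pics/w5c.png")
o=get_obs();print(o["ee_pos"],o["contact_force"],o["moment"],o["finger_gap"])
E
```

```text
[0.46335176 0.22334135 0.05686567] [-1.45182357 -2.68686506  4.86211219] [-0.55089349  0.27872896 -0.04318787] 0.030975283710451412
[0.46332493 0.22334112 0.05684314] [-2.03591859 -2.79086222  5.29742978] [-0.47003316  0.23843983 -0.0260384 ] 0.030857091847243244
```

View pics/w5c.png

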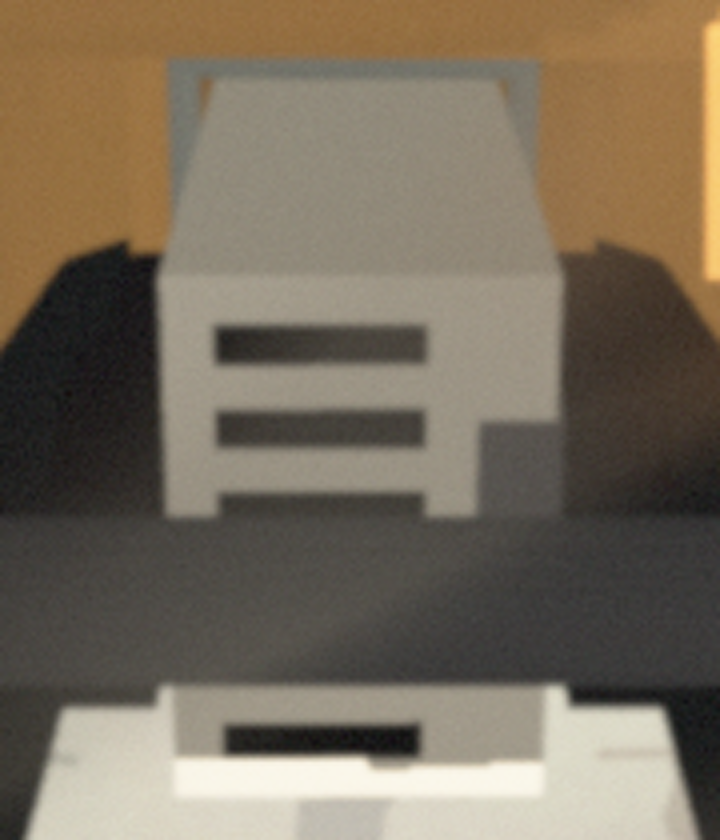

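>>> {"name": "move_arm", "arguments": {
  "motion": "0 0 0 0 0 0 0.344; 0 0 0 0 0 0 0.344; 0 0 -0.0005 0 0 0 0.344; 0 0 -0.001 0 0 0 0.344; 0 0 -0.001 0 0 0 0.344; 0 0 -0.001 0 0 0 0.344; 0 0 -0.001 0 0 0 0.344; 0 0 0 0 0 0 0.344"
}}

```text
time_s: 5.58
ee_pos: [0.4633, 0.2235, 0.0613]
eef_rot: [3.141, 0.0, 3.072]
contact_force: [0.0, -0.4, -1.6]
finger_gap: 0.0303
```

>>> {"name": "move_arm", "arguments": {
  "motion": "0 0 -0.002 0 0 0 0.344; 0 0 -0.003 0 0 0 0.344; 0 0 -0.003 0 0 0 0.344; 0 0 -0.003 0 0 0 0.344; 0 0 0 0 0 0 0.344"
}}

```text
time_s: 6.0
ee_pos: [0.4636, 0.2236, 0.073]
eef_rot: [3.141, 0.001, 3.072]
contact_force: [-0.0, 0.1, -2.3]
finger_gap: 0.0304
```

```bash
python3 - <<'E'
from h import *
o=get_obs();print(o["ee_pos"],o["contact_force"],o["moment"],o["finger_gap"])
im=get_image("wrist");cv2.imwrite("pics/w6.png",im[:,:,::-1])
crop("pics/w6.png",(235,200,415,430),3,"pics/w6c.png")
o=get_obs();print(o["ee_pos"],o["contact_force"],o["moment"],o["finger_gap"])
E
```

```text
[0.46363921 0.22357771 0.07297548] [-0.02205593  0.05364401 -2.30542297] [-0.04733367 -0.04942133  0.00935542] 0.03038467211442828
[0.46349385 0.2235328  0.07263155] [ 0.13663372  0.10082225 -1.53655454] [0.00793972 0.0129526  0.0105377 ] 0.030616253764721418
```

View pics/w6c.png

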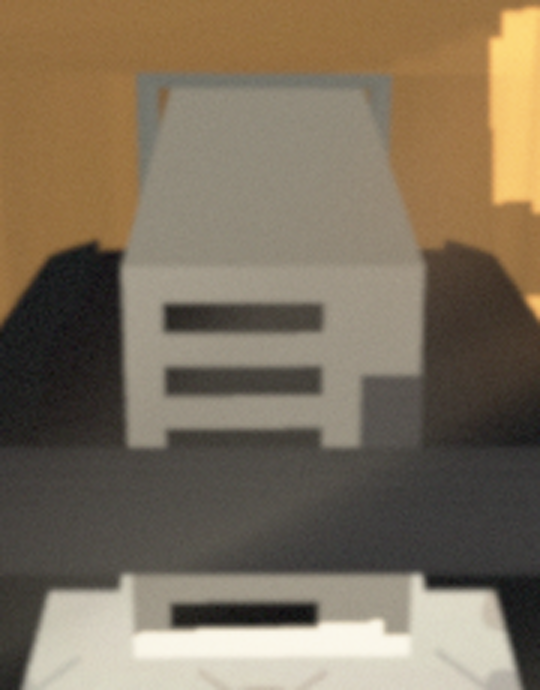

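>>> {"name": "move_arm", "arguments": {
  "motion": "0 0 -0.015 0 0 0 0.344; 0 0 -0.028 0 0 0 0.344; 0 0 -0.030 0 0 0 0.344; 0 0 -0.030 0 0 0 0.344; -0.003 -0.008 -0.018 0 0 0 0.344; -0.006 -0.018 -0.006 0 0 0 0.344; -0.010 -0.028 0 0 0 0 0.344; -0.012 -0.032 0 0 0 0 0.344; -0.012 -0.032 0 0 0 0 0.344; -0.012 -0.032 0 0 0 0 0.344; -0.012 -0.032 0 0 0 0 0.344; -0.012 -0.032 0 0 0 0 0.344; -0.012 -0.032 0 0 0 0 0.344; -0.012 -0.032 0 0 0 0 0.344; -0.012 -0.032 0 0 0 0 0.344; -0.012 -0.032 0 0 0 0 0.344; -0.012 -0.032 0 0 0 0 0.344; -0.012 -0.028 0 0 0 0 0.344; -0.008 -0.014 0 0 0 5.9 0.344; 0 0 0 0 0 0 0.344"
}}

```text
time_s: 7.72
ee_pos: [0.5932, -0.2057, 0.1982]
eef_rot: [-3.141, -0.0, 2.961]
contact_force: [-0.1, 0.3, -2.5]
finger_gap: 0.0307
```

>>> {"name": "move_arm", "arguments": {
  "motion": "0 0 0 0 0 0 0.344; 0 0 0 0 0 0 0.344; 0 0 0 0 0 0 0.344"
}}

```text
time_s: 7.97
ee_pos: [0.5927, -0.2014, 0.1994]
eef_rot: [3.141, -0.0, 2.971]
contact_force: [0.2, 0.4, -0.9]
finger_gap: 0.0307
```

```bash
python3 - <<'E'
from h import *
get_image("top")
p,R=pose();W=calibration("wrist");o=get_obs();print(p,np.degrees(R.as_euler("xyz")),o["contact_force"],o["moment"],o["finger_gap"])
im=get_image("wrist");cv2.imwrite("pics/w7.png",im[:,:,::-1])
np.savez("w7.npz",M=W["camera_from_world"],p=p,R=R.as_matrix())
im=get_image("top");cv2.imwrite("pics/t7.png",im[:,:,::-1])
E
```

```text
[ 0.59278362 -0.20150806  0.19946477] [1.79995783e+02 9.62323148e-04 1.70224852e+02] [-0.38527331  0.2006055  -1.74629622] [0.0483866  0.0364457  0.00234873] 0.030286121479243863
```

View pics/w7.png

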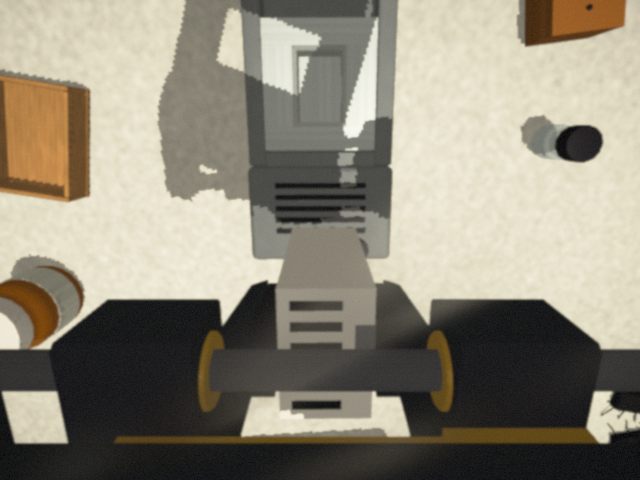

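```bash
python3 - <<'E'
from h import *
crop("pics/w7.png",(235,0,405,140),4.5,"pics/w7c.png")
E
```

View pics/w7c.png

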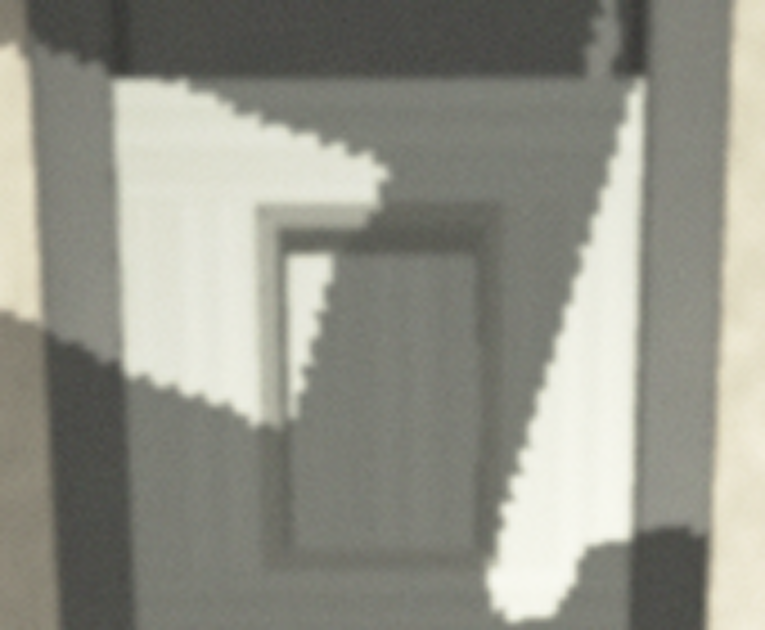

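```bash
python3 - <<'E'
from h import *
d=np.load("w7.npz");c=calibration("wrist");c["camera_from_world"]=d["M"];p=d["p"];R=Ro.from_matrix(d["R"])
t=lambda x,y,o=(235,0),s=4.5:(x/s+o[0]-.5+.5/s,y/s+o[1]-.5+.5/s)
def f(x,y,z=.048): 
    w=plane(c,t(x,y),z); return w.round(4),(R.inv().apply(w-p)*1e3).round(1)
for n,a in [("rim nL",(112,77)),("rim nR",(645,77)),("rim L2",(130,560)),("rim R2",(632,540)),("mouth",(257,207)),("mouth",(500,207)),("mouth",(489,567)),("mouth",(268,567))]: print(n,*f(*a))
m=[f(*a)[0] for a in [(257,207),(500,207),(489,567),(268,567)]];print("mouth c",np.mean(m,0))
# cartridge held: near top edge corners
tz=p[2]+.0187+.0175
T=calibration("top");u=lambda x,y:t(x,y,(355,195),5)
for a,b in [((112,77),(109,417)),((257,207),(167,388)),((500,207),(245,405)),((645,77),(287,455))]: print()
# triangulate: wrist near-left (=stand -x,-y) 
for a,b in [((112,77),(287,455)),((645,77),(109,417)),((257,207),(245,405)),((500,207),(167,388)),((489,567),(187,275)),((268,567),(268,291))]:
    q,e=tri([(c,t(*a)),(T,u(*b))]);print(q.round(4),np.round(e[0],4))
for uv in [(276,288),(375,288),(282,415),(371,415)]:
    w=plane(c,uv,p[2]+.0363);print("cart top",(R.inv().apply(w-p)*1e3).round(1))
E
```

```text
rim nL [ 0.4474 -0.2207  0.048 ] [140.  -43.6 151.5]
rim nR [ 0.461  -0.1418  0.048 ] [140.   36.4 151.5]
rim L2 [ 0.5161 -0.2328  0.048 ] [ 70.3 -43.8 151.5]
rim R2 [ 0.5267 -0.1529  0.048 ] [ 73.4  36.7 151.5]
mouth [ 0.4686 -0.2027  0.048 ] [122.2 -22.2 151.5]
mouth [ 0.4749 -0.1661  0.048 ] [122.2  14.9 151.5]
mouth [ 0.527  -0.1761  0.048 ] [ 69.2  13.9 151.5]
mouth [ 0.5209 -0.2111  0.048 ] [ 69.2 -21.7 151.5]
mouth c [ 0.49785 -0.189    0.048  ]




[ 0.4459 -0.2211  0.0422] 0.0002
[ 0.4597 -0.1406  0.0415] 0.0002
[ 0.4677 -0.2023  0.0423] 0.0006
[ 0.474  -0.1659  0.0435] 0.0003
[ 0.5273 -0.1754  0.0386] 0.0004
[ 0.5208 -0.2115  0.0428] 0.0
cart top [ 22.4 -14.  -36.3]
cart top [ 22.3  15.5 -36.3]
cart top [-22.5 -13.5 -36.3]
cart top [-22.6  15.7 -36.3]
```

>>> {"name": "move_arm", "arguments": {
  "motion": "0.010 -0.001 0 0 0 0 0.344; 0.020 -0.001 0 0 0 0 0.344; 0.025 -0.001 0.005 0 0 0 0.344; 0.020 -0.001 0.012 0 0 0 0.344; 0.0138 0 0.020 0 0 0 0.344; 0.007 0 0.022 0 0 0 0.344; 0 0 0.020 0 0 0 0.344; 0 0 0.012 0 0 0 0.344; 0 0 0.0085 0 0 0 0.344; 0 0 0 0 0 0 0.344; 0 0 0 0 0 0 0.344; 0 0 0 0 0 0 0.344; 0 0 0 0 0 0 0.344"
}}

```text
time_s: 9.2
ee_pos: [0.4983, -0.1903, 0.1006]
eef_rot: [-3.141, 0.002, 2.969]
contact_force: [0.5, 0.1, -1.6]
finger_gap: 0.0302
```

```bash
python3 - <<'E'
from h import *
get_image("top")
p,R=pose();W=calibration("wrist");o=get_obs();print(p,np.degrees(R.as_euler("xyz")),o["contact_force"],o["moment"],o["finger_gap"])
im=get_image("wrist");cv2.imwrite("pics/w8.png",im[:,:,::-1])
np.savez("w8.npz",M=W["camera_from_world"],p=p,R=R.as_matrix())
crop("pics/w8.png",(220,130,430,350),3.5,"pics/w8c.png")
im=get_image("scene");cv2.imwrite("pics/s8.png",im[:,:,::-1])
crop("pics/s8.png",(190,170,340,310),4,"pics/s8c.png")
E
```

```text
[ 0.4982005  -0.19022907  0.10050534] [-1.79965465e+02  7.70316064e-02  1.70110636e+02] [-0.17882356 -0.17646114 -1.27289645] [ 0.06433873 -0.02881071  0.00920269] 0.030652855215009548
```

View pics/w8c.png

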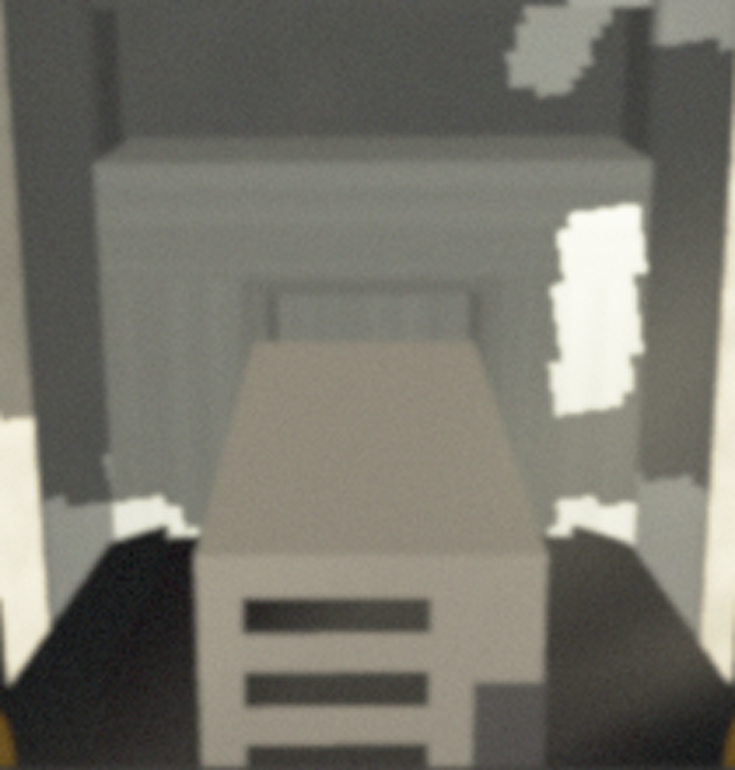

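View pics/s8c.png

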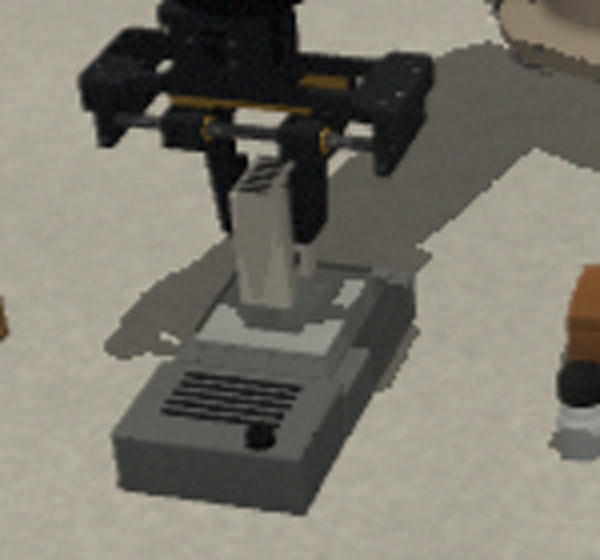

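```bash
python3 - <<'E'
from h import *
d=np.load("w8.npz");c=calibration("wrist");c["camera_from_world"]=d["M"];p=d["p"];R=Ro.from_matrix(d["R"])
t=lambda x,y,o=(220,130),s=3.5:(x/s+o[0]-.5+.5/s,y/s+o[1]-.5+.5/s)
f=lambda x,y,z:(R.inv().apply(plane(c,t(x,y),z)-p)*1e3).round(1)
print(p)
print("rim near",f(95,163,.048),f(652,163,.048)," expect x 44, y+-40")
print("mouth near",f(243,280,.048),f(498,280,.048),"expect 27")
print("mouth bevel bottom",f(275,292,.045),f(470,292,.045),"expect 24")
u=p[2]-.0363
print("cart bot near",f(252,342,u),f(476,342,u),"expect 23")
print("cart top near",f(197,553,u+.074),f(546,553,u+.074))
E
```

```text
[ 0.4982005  -0.19022907  0.10050534]
rim near [ 44.7 -38.4  52.5] [44.7 41.  52.4]  expect x 44, y+-40
mouth near [ 27.7 -17.7  52.5] [27.7 19.5 52.5] expect 27
mouth bevel bottom [ 25.3 -13.3  55.5] [25.3 15.6 55.5] expect 24
cart bot near [ 22.5 -15.2  36.3] [22.5 15.2 36.3] expect 23
cart top near [ 23.1 -13.8 -37.7] [ 23.1  15.5 -37.7]
```

>>> {"name": "move_arm", "arguments": {
  "motion": "0.0006 0.0006 0.002 0 0 0 0.344; 0.0006 0.0005 0.004 0 0 0 0.344; 0 0 0.004 0 0 0 0.344; 0 0 0.002 0 0 0 0.344; 0 0 0 0 0 0 0.344; 0 0 0 0 0 0 0.344; 0 0 0 0 0 0 0.344"
}}

```text
time_s: 9.93
ee_pos: [0.4969, -0.1888, 0.0878]
eef_rot: [-3.142, 0.0, 2.969]
contact_force: [0.3, -0.4, -1.9]
finger_gap: 0.0302
```

```bash
python3 - <<'E'
from h import *
p,R=pose();W=calibration("wrist");o=get_obs();print(p,np.degrees(R.as_euler("xyz")),o["contact_force"],o["moment"],o["finger_gap"])
im=get_image("wrist");cv2.imwrite("pics/w9.png",im[:,:,::-1])
np.savez("w9.npz",M=W["camera_from_world"],p=p,R=R.as_matrix())
crop("pics/w9.png",(220,150,430,300),3.8,"pics/w9c.png")
E
```

```text
[ 0.49689754 -0.18882574  0.08776964] [-1.79996743e+02  5.47730517e-03  1.70100156e+02] [ 0.28388248 -0.40896156 -1.92832045] [-0.00367229  0.04091924  0.00662987] 0.030235149894820772
```

View pics/w9c.png

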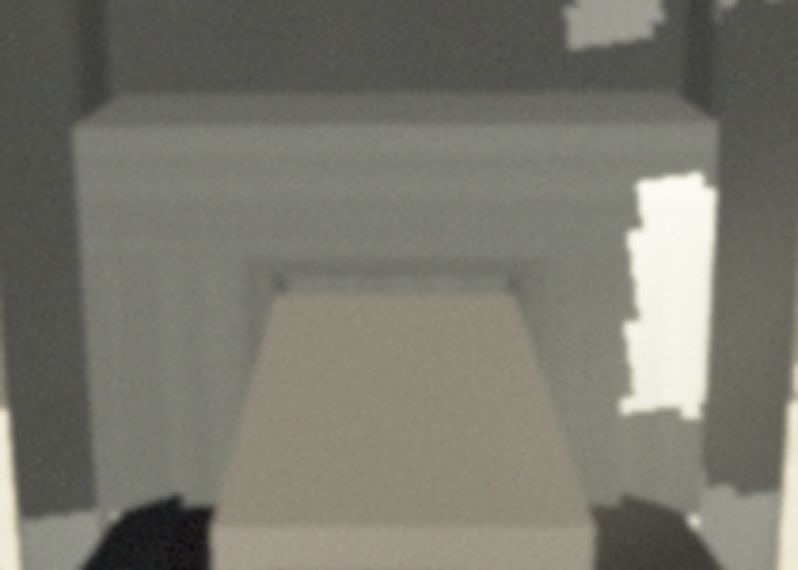

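```bash
python3 - <<'E'
from h import *
d=np.load("w9.npz");c=calibration("wrist");c["camera_from_world"]=d["M"];p=d["p"];R=Ro.from_matrix(d["R"])
t=lambda x,y,o=(220,150),s=3.8:(x/s+o[0]-.5+.5/s,y/s+o[1]-.5+.5/s)
f=lambda x,y,z:(R.inv().apply(plane(c,t(x,y),z)-p)*1e3).round(1)
print("rim near",f(74,124,.048),f(718,124,.048)," expect x 44, y+-40")
print("mouth near",f(250,260,.048),f(543,260,.048),"expect 27")
print("bevel bottom",f(283,275,.045),f(515,275,.045),"expect 24")
u=p[2]-.0363
print("cart bot near",f(270,295,u),f(518,295,u),"expect 23")
E
```

```text
rim near [ 43.4 -39.7  39.8] [43.4 39.8 39.8]  expect x 44, y+-40
mouth near [ 26.2 -18.4  39.8] [26.2 18.6 39.8] expect 27
bevel bottom [ 23.6 -14.5  42.8] [23.6 15.4 42.8] expect 24
cart bot near [ 22.6 -15.7  36.3] [22.5 15.3 36.3] expect 23
```

>>> {"name": "move_arm", "arguments": {
  "motion": "0 0.0003 0.0015 0 0 0 0.344; 0 0 0.0015 0 0 0 0.344; 0 0 0.0015 0 0 0 0.344; 0 0 0.0015 0 0 0 0.344; 0 0 0.0015 0 0 0 0.344; 0 0 0.0015 0 0 0 0.344; 0 0 0 0 0 0 0.344; 0 0 0 0 0 0 0.344"
}}

```text
time_s: 10.65
ee_pos: [0.4969, -0.1885, 0.0786]
eef_rot: [3.142, -0.0, 2.969]
contact_force: [0.2, -0.5, -2.0]
finger_gap: 0.0305
```

>>> {"name": "move_arm", "arguments": {
  "motion": "0 0 0.002 0 0 0 0.344; 0 0 0.002 0 0 0 0.344; 0 0 0.002 0 0 0 0.344; 0 0 0.002 0 0 0 0.344; 0 0 0.002 0 0 0 0.344; 0 0 0.002 0 0 0 0.344; 0 0 0.002 0 0 0 0.344; 0 0 0 0 0 0 0.344; 0 0 0 0 0 0 0.344"
}}

```text
time_s: 11.4
ee_pos: [0.4969, -0.1885, 0.0646]
eef_rot: [3.142, -0.0, 2.969]
contact_force: [-0.4, 0.8, -1.8]
finger_gap: 0.0303
```

>>> {"name": "move_arm", "arguments": {
  "motion": "0 0 0.001 0 0 0 0.344; 0 0 0.001 0 0 0 0.344; 0 0 0.001 0 0 0 0.344; 0 0 0.001 0 0 0 0.344; 0 0 0.001 0 0 0 0.344; 0 0 0.001 0 0 0 0.344; 0 0 0.0005 0 0 0 0.344; 0 0 0 0 0 0 0.344; 0 0 0 0 0 0 0.344"
}}

```text
time_s: 12.15
ee_pos: [0.4969, -0.1885, 0.0582]
eef_rot: [-3.142, -0.0, 2.969]
contact_force: [-0.1, -0.8, -3.1]
finger_gap: 0.0304
```

>>> {"name": "move_arm", "arguments": {
  "motion": "0 0 0.0004 0 0 0 0.344; 0 0 0.0004 0 0 0 0.344; 0 0 0.0004 0 0 0 0.344; 0 0 0 0 0 0 0.344; 0 0 0 0 0 0 0.344"
}}

```text
time_s: 12.57
ee_pos: [0.4969, -0.1885, 0.057]
eef_rot: [3.142, -0.0, 2.969]
contact_force: [0.5, -0.2, -2.2]
finger_gap: 0.0304
```

>>> {"name": "move_arm", "arguments": {
  "motion": "0 0 0.0004 0 0 0 0.344; 0 0 0.0004 0 0 0 0.344; 0 0 0 0 0 0 0.344; 0 0 0 0 0 0 0.344"
}}

```text
time_s: 12.9
ee_pos: [0.497, -0.1886, 0.0568]
eef_rot: [-3.141, 0.0, 2.969]
contact_force: [-2.6, 0.7, 5.6]
finger_gap: 0.0309
```

>>> {"name": "move_arm", "arguments": {
  "motion": "0 0 -0.0003 0 0 0 0.35; 0 0.0005 0 0 0 0 0.362; 0 0.0005 0 0 0 0 0.374; 0 0.0005 0 0 0 0 0.386; 0 0.0005 0 0 0 0 0.398; 0 0.0005 0 0 0 0 0.410; 0 0.0005 0 0 0 0 0.422; 0 0.0005 0 0 0 0 0.434; 0 0.0002 0 0 0 0 0.45; 0 0 0 0 0 0 0.48; 0 0 0 0 0 0 0.52; 0 0 0 0 0 0 0.56; 0 0 0 0 0 0 0.56; 0 0 0 0 0 0 0.56"
}}

```text
time_s: 14.07
ee_pos: [0.4975, -0.1848, 0.0564]
eef_rot: [3.141, -0.0, 2.969]
contact_force: [1.0, 0.3, -0.2]
finger_gap: 0.0492
```

```bash
python3 - <<'E'
from h import *
p,R=pose();W=calibration("wrist");o=get_obs();print(p,o["contact_force"],o["moment"],o["finger_gap"])
im=get_image("wrist");cv2.imwrite("pics/w10.png",im[:,:,::-1])
crop("pics/w10.png",(220,220,430,430),3.5,"pics/w10c.png")
E
```

```text
[ 0.49749464 -0.18479855  0.05643173] [ 1.00699424  0.33154835 -0.19789181] [-0.03350394 -0.02905577  0.01957379] 0.04921181294982275
```

View pics/w10c.png

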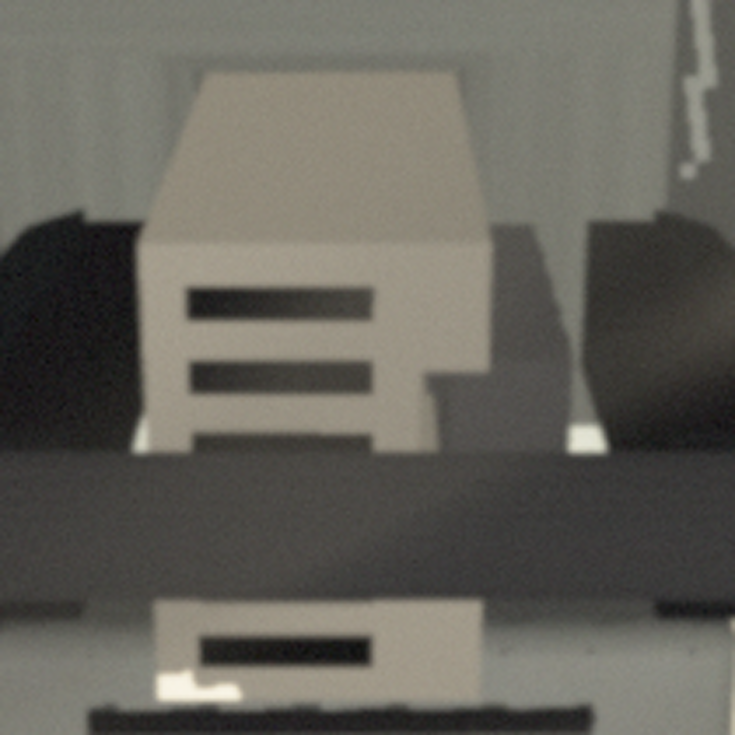

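>>> {"name": "move_arm", "arguments": {
  "motion": "0 0 0 0 0 0 0.65; 0 0 0 0 0 0 0.65; 0 0 -0.004 0 0 0 0.65; 0 0 -0.010 0 0 0 0.65; 0 0 -0.020 0 0 0 0.65; 0 0 -0.030 0 0 0 0.65; 0 0 -0.030 0 0 0 0.65; 0 0 -0.030 0 0 0 0.65; 0 0 -0.020 0 0 0 0.65; -0.01 0 -0.010 0 0 0 0.65; -0.02 0 0 0 0 0 0.65; -0.02 0 0 0 0 0 0.65; -0.01 0 0 0 0 0 0.65; 0 0 0 0 0 0 0.65; 0 0 0 0 0 0 0.65; 0 0 0 0 0 0 0.65"
}}

```text
time_s: 15.45
ee_pos: [0.556, -0.195, 0.2109]
eef_rot: [-3.142, -0.0, 2.969]
contact_force: [0.5, -0.4, -0.0]
finger_gap: 0.0578
```

```bash
python3 - <<'E'
from h import *
get_image("top")
p,R=pose();W=calibration("wrist");o=get_obs();print(p,o["contact_force"],o["time_s"])
im=get_image("wrist");cv2.imwrite("pics/w11.png",im[:,:,::-1])
im=get_image("scene");cv2.imwrite("pics/s11.png",im[:,:,::-1]);crop("pics/s11.png",(200,190,320,310),5,"pics/s11c.png")
im=get_image("top");cv2.imwrite("pics/t11.png",im[:,:,::-1])
np.savez("w11.npz",M=W["camera_from_world"],p=p,R=R.as_matrix())
# change of the bystanders
a=cv2.imread("pics/scene0.png").astype(int);b=cv2.imread("pics/s11.png").astype(int)
d=np.abs(a-b).sum(2).astype(np.float32); cv2.imwrite("pics/sdiff.png",np.clip(d,0,255).astype(np.uint8))
E
```

```text
[ 0.55604196 -0.19503389  0.21096687] [-0.56144832  0.68810053  0.22280467] 15.5
```

View pics/w11.png

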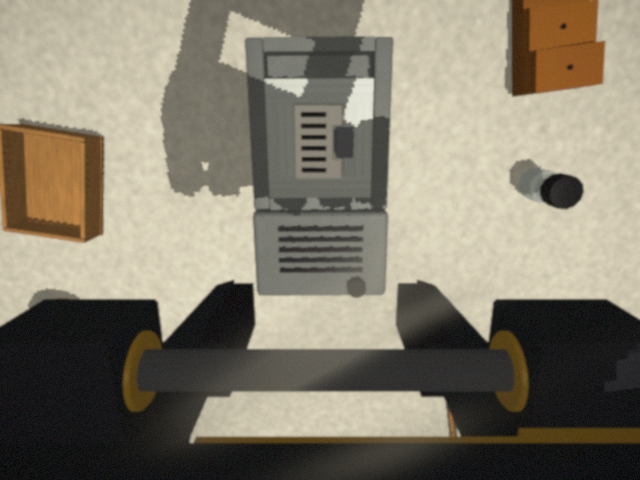

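View pics/s11c.png

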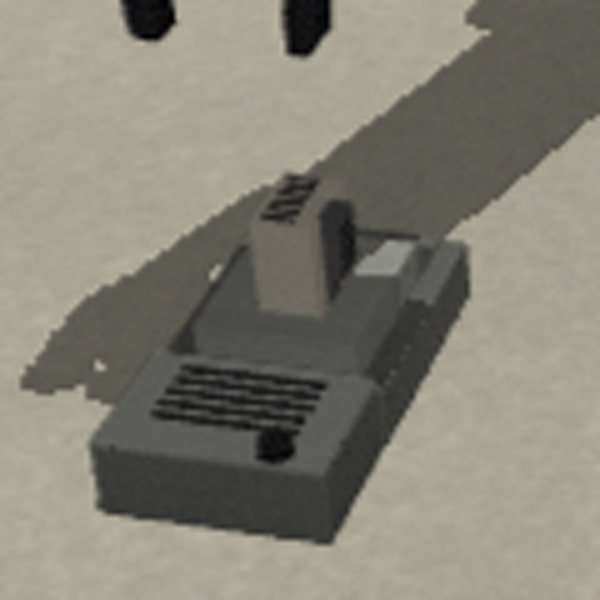

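View pics/sdiff.png

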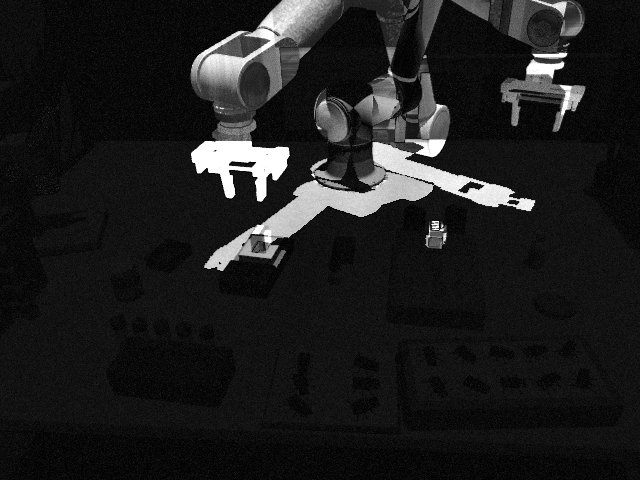

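View pics/t11.png

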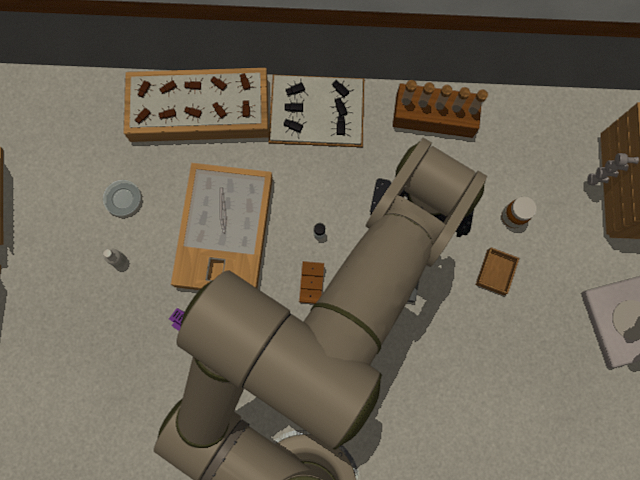

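```bash
python3 - <<'E'
from h import *
crop("pics/w11.png",(265,80,385,210),5.5,"pics/w11c.png")
E
```

```text
(no output)
```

View pics/w11c.png

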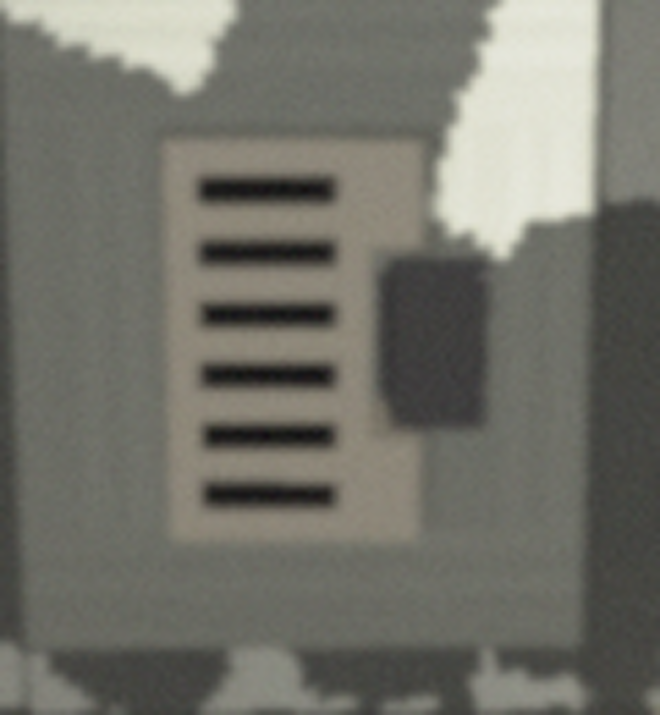

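```bash
python3 - <<'E'
from h import *
d=np.load("w11.npz");c=calibration("wrist");c["camera_from_world"]=d["M"];S=calibration("scene")
t=lambda x,y,o=(265,80),s=5.5:(x/s+o[0]-.5+.5/s,y/s+o[1]-.5+.5/s)
px=[(163,137),(427,137),(418,541),(172,541)]
P=[plane(c,t(*a),.094) for a in px]
print(np.round([np.linalg.norm(P[i]-P[(i+1)%4]) for i in range(4)],4),np.mean(P,0).round(4))
tb=[plane(c,t(*a),.090) for a in [(488,262),(488,425)]]
ax=(P[2]-P[1]+P[3]-P[0]);ax/=np.linalg.norm(ax);n=np.array([-ax[1],ax[0],0]);print("yaw",np.degrees(np.arctan2(ax[1],ax[0])))
wl=(P[0]+P[3])/2;print("width over tab",[(abs((q-wl)@n)*1e3).round(1) for q in tb])
# predicted top corners in scene
print(((proj(S,np.array(P))-[200,190]+.5)*5).round(0))
E
```

```text
[0.0303 0.0462 0.0296 0.0462] [ 0.4974 -0.1886  0.094 ]
yaw -10.190966494613138
width over tab [np.float64(37.7), np.float64(38.2)]
[[290. 171.]
 [350. 178.]
 [315. 229.]
 [254. 222.]]
```

```bash
python3 -c "
from plant import *
print(sign_off(), get_obs()['time_s'])"
```

```text
the job is handed in; nothing more can be done
the job is handed in; nothing more can be done
```

The white cartridge is out of the case and sits upright, fully home, in the drying stand's socket, with its tab sprung back out. I handed the job in after about 15.6 s of the 67 s. `sign_off()` gives no verdict, so the checks below are my own.

**Removal:** I pinched the tab in step by step with the tool following it, to a 31 mm gap. The sideways force at the wrist stayed under about 3 N, and the upward push peaked at about 5 N. The cartridge came out carrying only its own weight. There is no grip-force reading, so the squeeze was judged from the gap alone: about 30.3 mm against 31 mm with the tab fully in.

**Placing:** I found the socket by wrist camera and lowered the cartridge with no contact felt on the way down. It touched bottom with the tool at z = 0.0568, the same height as when it sat home in the case, with a push of about 6 N. Then I opened the gripper, again following the tab.

**Last checks:**
- **Seating:** taken at its home height of 94 mm, the cartridge's top measures 30 x 46 mm, as it should, and its predicted corners agree with the scene view.
- **Direction:** it is turned -10.2°, against about -10° for the stand.
- **Latch:** the width over the tab is 37.7–38.2 mm, so the tab is out. I did not tug on the cartridge to test the latch.
- **Bystanders:** comparing scene pictures from before and after shows only the cartridge, the arm and its shadow changed. The gripper was clear of everything.

**Disagreements:** the cameras differed by up to about 3 mm in position. Triangulated heights mostly came out a few millimetres low, one as much as 15 mm. I settled both with close wrist views and contact.

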